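# Make up two gift sets from the soap stock

## Robot

A 7-joint arm with a two-finger parallel gripper is mounted at the origin on a cart in front of the work surface, level with it; the furniture and walls round the work are solid. World frame = base frame: x ahead of the robot, y to its left, z up, the work surface at z = 0. Lengths are in m, angles in rad, forces in N, time in s.
With the tool pointing down it reaches from about 0.35 to 0.9 m from the base axis. Payload 8.1 kg.
Tool frame: the origin (TCP) lies midway between the tips of the shut fingers; the grasp point (between the pads) lies 19 mm behind it; z points along the fingers, y is the line along which they close (so a half turn about z gives the same grasp; the last joint's range is limited). The gripper opens to 85 mm and grips with 20 to 120 N. Pads are 22 mm wide; open, the fingers measure 114 mm over their backs; the gripper's body (76 mm by 85 mm) begins 54 mm behind the grasp point. The pads swing forward as they close: fully open they stand 13 mm farther back than shut.
Start: joints at [1.115, 0.434, 0.025, 1.573, -0.012, 1.134, -0.075], TCP at [0.216, -0.587, 0.231] pointing down, gripper open.
Joint ranges: [-2.62, 2.62], [-0.44, 2.09], [-1.27, 1.32], [0.08, 2.57], [-1.32, 4.46], [0.12, 2], [-2.74, 2.74]. Speed limits (rad/s): [2.22, 2.22, 3.01, 3.01, 3.14, 3.14, 3.14].

## Interface

Orientations are given as a unit quaternion [x, y, z, w].
In Python, from workcell import * gives the robot as it stands. The module is installed in compiled form; this text tells all that it offers. Calls block until the motion is done:
- move_pose(position, orientation): joint-space move of the TCP to a pose.
- move_linear(position, rotation=None, feed=0.15, guard=None): straight line of the TCP; rotation=None keeps the orientation; feed is the mean speed in m/s. With guard (N) it stops when the force on the tool has changed by that much, and returns True; else False.
- move_j(angles): joint-space move.
- command_gripper(opening): opening from 0.0 (shut) to 1.0 (fully open); the grip force is fixed at half the most; returns when the fingers have stopped.
- sleep(seconds).
- ik(position, orientation): joint angles nearest the present ones, or None.
- read_camera(name): name is "side" or "top" or "wrist"; returns the picture (480x640x3 uint8, red, green, blue); there is no depth.
- calibration(name): a dict with "fovy" (degrees; the focal length in pixels is half the picture's height over the tangent of half this angle, whatever the lens; pixels are square), "cx", "cy" (the principal point, pixels), "R" (3x3) and "t" (3): a world point X has camera coordinates R X + t; the wrist camera has in their place "T_tool_cam" (4x4, takes a point from camera to tool coordinates, whose origin is the TCP and whose axes are the flange's). Camera axes: x right, y down, z forward; pixel columns grow to the right and rows downward; lengths in m; the calibration is good to about 2 mm. A picture is of the moment at which its call begins: read the wrist's pose just before it. calibration takes no time and is no camera call.
A pose or a line that the arm cannot do raises MotionError and nothing moves.
- job_done(): hands the job in; it is judged then, once.
Readings, each from a call of its own:
- get_t(): time.
- get_joints(): joint angles.
- get_joint_velocities(): joint speeds.
- get_joint_torque(): joint torques, N m.
- get_eef_pos(): TCP position.
- get_orientation(): TCP orientation.
- get_ft_force(): force on the tool from outside, world axes, zero at the start.
- get_wrist_torque(): the same for the moment, N m.
- get_gripper_width(): opening from 0.0 (shut) to 1.0 (fully open).
- get_grip_force(): force on a finger pad.
Only numpy, scipy, OpenCV 4.12 (cv2) and the standard library are available. Lean on these libraries where they do the work, as an engineer would, in place of code of your own. Each camera call takes 0.05 s, during which the arm holds its last target. There are 200 camera calls.

## Task

From the stock set out round the two trays make up two gift sets, each thing in the recess shaped for it: the pale wooden tray gets the lilac soap and the small mauve bottle, and the dark wooden tray gets the tan soap, the amber dropper bottle and the balm pot. Set everything fully down in its recess, soaps flat and bottles and pot upright, without knocking a bottle over; the cream soap stays where it is. Mind the broom that leans on the table's front edge and the wax warmer at the back.

Things in the scene. Friction and masses are not known exactly. Their poses are not given: they have to be found in the camera images.
- pale_tray: loose tray of pale wood, 104 (its x) x 152 (its y) x 18 mm, 0.9 kg, flat on table. Origin: centre of underside, z up. Recesses, grey felt inside, 9 mm deep (floor 9 mm, rim 18 mm above the origin), centred on x = 0: soap recess 78 (x) x 58 mm (y) at y = +33 mm, soap lengthwise along x; round bottle recess, 46 mm wide, at y = -37 mm.
- dark_tray: loose tray of dark brown wood, 104 (its x) x 242 (its y) x 18 mm, 0.9 kg, flat on table. Origin: centre of underside, z up. Recesses, grey felt inside, 9 mm deep (floor 9 mm, rim 18 mm above the origin), centred on x = 0: soap recess 78 (x) x 58 mm (y) at y = +77 mm, soap lengthwise along x; round bottle recess, 48 mm wide, at y = +6 mm; round pot recess, 80 mm wide, at y = -66 mm.
- lilac_soap: a cured soap bar, lilac, 42 x 63 x 25 mm with rounded edges, lying flat. Origin: centre of its underside; x across its 42 mm width (grip it here), y along its 63 mm length, z up. 0.11 kg.
- tan_soap: a cured soap bar, tan (light brown), 42 x 63 x 25 mm with rounded edges, lying flat. Origin: centre of its underside; x across its 42 mm width (grip it here), y along its 63 mm length, z up. 0.11 kg.
- cream_soap: a soap bar of the same size, cream white; not wanted. Fixed in the room: more bars and bottles at the far right; a broom handle that slopes up from the table's front edge to its top end at x 0.38, y -0.20, z 0.29; the wax warmer, a big pot 0.25 m high at x 0.66 to 0.88, y -0.43 to -0.18, with the stock row left of it: come to that row from the front.
- mauve_bottle: a small round bottle of clear glass with mauve contents and a tall black cap, 79 mm high, standing upright. Body 31 mm in diameter up to 42 mm, cap 17 mm in diameter from 47 to 79 mm. Origin: centre of its underside, z up. 0.05 kg.
- amber_bottle: a round amber glass dropper bottle with a light paper label and a black rubber dropper on top, 102 mm high, standing upright; the tallest of the things. Body 33 mm in diameter up to 60 mm, then a shoulder, collar 24 mm in diameter from 62 to 77 mm, rubber bulb 12 mm in diameter above. Origin: centre of its underside, z up. 0.07 kg.
- balm_pot: a low round white pot of balm with a tan lid that has a white label in the middle, 65 mm in diameter, 29 mm high, standing upright. Origin: centre of its underside, z up. 0.066 kg.
Mind the look-alikes: they are no part of the job. What is shaped like the amber_bottle but turquoise is not meant.

How it is judged:
At the end, for the whole second after the job is handed in: Each of the five things is in its own recess of its own tray: underside within 11 mm of the recess centre along each tray axis and 4 mm of the floor height, tilt under 0.12 rad, at rest; both trays flat on the table; cream soap within 40 mm of its start (x of lilac_soap in the frame of pale_tray between -0.011 and 0.011 m and y of lilac_soap in the frame of pale_tray between 0.022 and 0.044 m and z of lilac_soap in the frame of pale_tray between 0.005 and 0.013 m and angle between each of lilac_soap, mauve_bottle, tan_soap, amber_bottle, balm_pot's own z axis and vertical below 0.12 rad and linear speed of each of lilac_soap, mauve_bottle, tan_soap, amber_bottle, balm_pot, pale_tray, dark_tray below 0.02 m/s and x of mauve_bottle in the frame of pale_tray between -0.011 and 0.011 m and y of mauve_bottle in the frame of pale_tray between -0.048 and -0.026 m and z of mauve_bottle in the frame of pale_tray between 0.005 and 0.013 m and x of tan_soap in the frame of dark_tray between -0.011 and 0.011 m and y of tan_soap in the frame of dark_tray between 0.066 and 0.088 m and z of tan_soap in the frame of dark_tray between 0.005 and 0.013 m and x of amber_bottle in the frame of dark_tray between -0.011 and 0.011 m and y of amber_bottle in the frame of dark_tray between -0.005 and 0.017 m and z of amber_bottle in the frame of dark_tray between 0.005 and 0.013 m and x of balm_pot in the frame of dark_tray between -0.011 and 0.011 m and y of balm_pot in the frame of dark_tray between -0.077 and -0.055 m and z of balm_pot in the frame of dark_tray between 0.005 and 0.013 m and angle between each of pale_tray, dark_tray's own z axis and vertical below 0.05 rad and height (world z) of each of pale_tray, dark_tray below 0.006 m and distance of cream_soap from where it was at the start of the episode below 0.04 m); the robot touches nothing.
It fails at once if a bottle is knocked over (tilted by more than 0.9 rad) (angle between any of mauve_bottle, amber_bottle's own z axis and vertical above 0.9 rad).
It also fails if it takes over 134 s, if anything falls off the work surface, if the arm or the gripper's body presses on something with over 40 N, if the wrist force passes 120 N, or if a joint passes its speed limit or range.

## Working session

There is one attempt and no reset: what is moved stays moved. The work goes in short steps, each a Python script; the robot and the scene stay as the last script left them, time stands still between calls to the robot, and variables do not carry over. Pictures are saved under pics/ and viewed, at most 14 in all, crops included, and the job is handed in when it is done.

```bash
mkdir -p pics; python3 - <<'E'
from workcell import *
import cv2
for n in ("side","top","wrist"):
    cv2.imwrite(f"pics/{n}0.png",read_camera(n)[:,:,::-1])
    print(n,calibration(n))
print(get_t(),get_eef_pos(),get_orientation(),get_gripper_width())
E
```

```text
side {'fovy': 51.364023481344745, 'cx': 316.7012139032697, 'cy': 237.4791183781187, 'R': array([[ 8.60753100e-01,  5.09022497e-01,  4.44122542e-04],
       [ 4.54800196e-01, -7.68671175e-01, -4.49779286e-01],
       [-2.28606391e-01,  3.87350902e-01, -8.93139629e-01]]), 't': array([-0.42389684, -0.32306628,  1.20070158])}
top {'fovy': 46.22656167963166, 'cx': 311.75735258325483, 'cy': 239.51629338711922, 'R': array([[-0.00274069, -0.99998307,  0.00513357],
       [-0.99164139,  0.00205554, -0.12900829],
       [ 0.12899555, -0.00544423, -0.99163023]]), 't': array([-0.11075653,  0.54510362,  1.16232718])}
wrist {'fovy': 62.55480376245789, 'cx': 313.59703846238045, 'cy': 233.9504601210727, 'T_tool_cam': array([[-1.17414828e-03, -9.64680915e-01, -2.63418591e-01,
         6.64317047e-02],
       [ 9.99998493e-01, -7.95719873e-04, -1.54328794e-03,
        -8.03319442e-04],
       [ 1.27917302e-03, -2.63420006e-01,  9.64680395e-01,
        -1.42081093e-01],
       [ 0.00000000e+00,  0.00000000e+00,  0.00000000e+00,
         1.00000000e+00]])}
0.15 [ 0.21577595 -0.58615503  0.23068389] [ 9.84484140e-01  1.75472444e-01 -1.65202130e-04 -6.10159866e-04] 1.0028207901988029
```

View pics/top0.png

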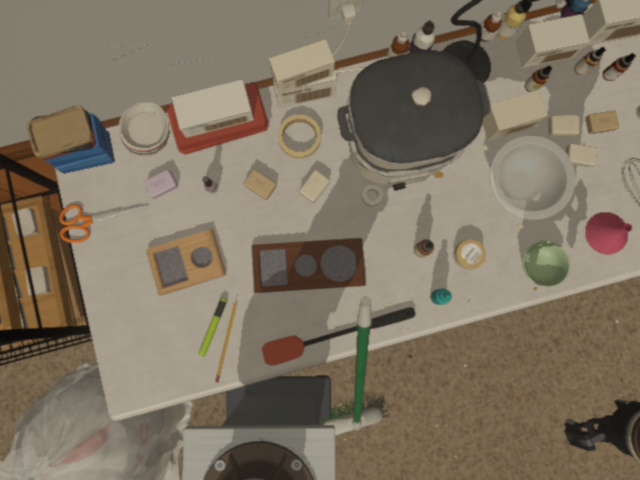

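View pics/side0.png

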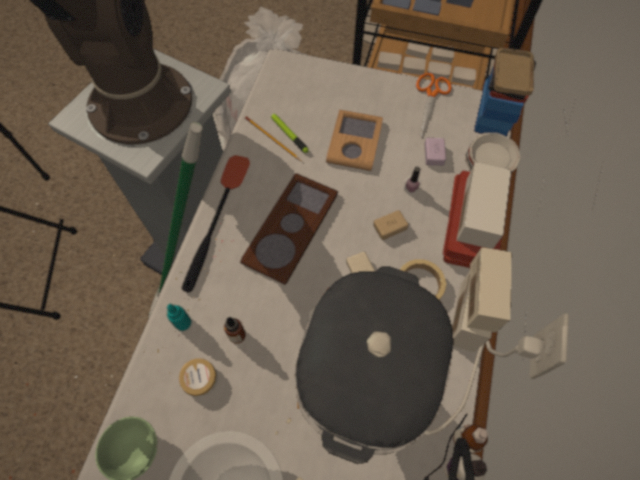

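The top view shows the pale tray at about (187,262), the dark tray (309,265), lilac soap (160,184), mauve bottle (208,184), tan soap (260,184) and cream soap (314,186). It also shows the amber bottle (425,248), balm pot (470,254), turquoise decoy (442,297) and broom top (365,303). The side view shows the same layout.

```bash
cat > h.py <<'E'
from workcell import *
import numpy as np, cv2
from scipy.spatial.transform import Rotation as Rot
def cam(n, T=None):
    c=calibration(n); f=240/np.tan(np.radians(c["fovy"]/2))
    if n!="wrist": return f,c["cx"],c["cy"],np.array(c["R"]),np.array(c["t"])
    p,q=T; M=np.eye(4); M[:3,:3]=Rot.from_quat(q).as_matrix(); M[:3,3]=p
    W=np.linalg.inv(M@np.array(c["T_tool_cam"])); return f,c["cx"],c["cy"],W[:3,:3],W[:3,3]
def plane(C,uv,z):
    f,cx,cy,R,t=C; uv=np.atleast_2d(np.asarray(uv,float))
    d=np.c_[(uv[:,0]-cx)/f,(uv[:,1]-cy)/f,np.ones(len(uv))]@R
    o=-R.T@t; return (o+d*((z-o[2])/d[:,2])[:,None])[:,:2]
def proj(C,X):
    f,cx,cy,R,t=C; c=R@np.asarray(X,float)+t; return f*c[0]/c[2]+cx,f*c[1]/c[2]+cy
def snap(n,name=None):
    T=(get_eef_pos(),get_orientation()); im=read_camera(n)[:,:,::-1].copy()
    if name: cv2.imwrite(f"pics/{name}.png",im)
    return im,cam(n,T)
def blob(mask,near):
    n,l,s,c=cv2.connectedComponentsWithStats(mask.astype(np.uint8))
    ok=[i for i in range(1,n) if s[i,4]>25]
    i=min(ok,key=lambda i:np.hypot(*(c[i]-near))); m=(l==i).astype(np.uint8)
    return cv2.findContours(m,cv2.RETR_EXTERNAL,cv2.CHAIN_APPROX_NONE)[0][0][:,0,:],s[i,4]
def rect(C,cnt,z):  # centre, (short,long), yaw of the long axis
    P=plane(C,cnt,z).astype(np.float32)*1000
    (c,(w,h),a)=cv2.minAreaRect(P); a=np.radians(a)
    if w<h: w,h=h,w; a+=np.pi/2
    return np.array(c)/1000,h,w,(a+np.pi/2)%np.pi-np.pi/2
E
python3 - <<'E'
from h import *
im=cv2.imread("pics/top0.png"); hsv=cv2.cvtColor(im,cv2.COLOR_BGR2HSV)
for n,(u,v) in dict(pale=(187,242),pale2=(158,283),dark=(290,265),darkrec=(272,266),potrec=(338,263),lilac=(160,184),mauve=(208,184),mauvebody=(210,188),tan=(260,184),cream=(314,186),amber=(425,248),potlid=(470,246),table=(240,220),pshadow=(215,180)).items(): print(n,hsv[v,u])
big=cv2.resize(im[160:310,135:505],None,fx=2.15,fy=2.15,interpolation=cv2.INTER_CUBIC); cv2.imwrite("pics/crop.png",big)
C=cam("top")
for n,uv,z in (("pale",(187,262),.018),("dark",(309,265),.018),("lil",(160,184),.025),("mauve",(208,182),.079),("tan",(260,184),.025),("amb",(425,245),.1),("pot",(470,254),.029)): print(n,plane(C,uv,z))
E
```

```text
pale [ 16 121 162]
pale2 [ 16 122 157]
dark [ 11 145  81]
darkrec [ 12  25 104]
potrec [17 24 75]
lilac [  2  30 160]
mauve [12 77 50]
mauvebody [  4  43 124]
tan [ 19  98 153]
cream [ 21  61 175]
amber [19 53 77]
potlid [ 21  31 191]
table [ 19  42 165]
pshadow [ 18  43 129]
pale [[0.49897182 0.15598305]]
dark [[ 0.49190591 -0.10608802]]
lil [[0.66862022 0.21750058]]
mauve [[0.66017209 0.1034681 ]]
tan [[6.68283210e-01 1.78291895e-04]]
amb [[ 0.52484494 -0.33980288]]
pot [[ 0.5137629 -0.450367 ]]
```

View pics/crop.png

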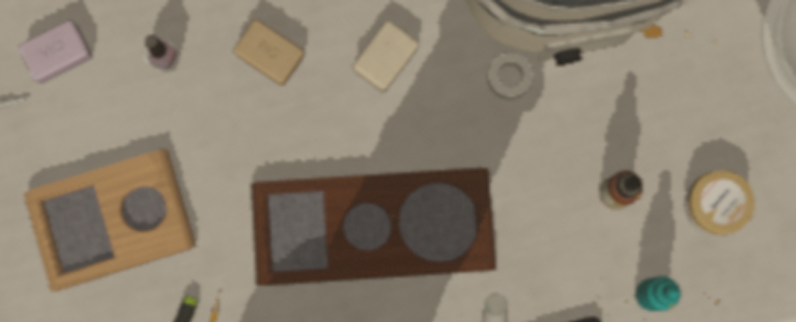

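Upscaled, everything is cleanly visible: both trays with soap recesses on the left (world +y), soaps in differing yaws, and the amber and mauve bottles upright.

```bash
cat >> h.py <<'E'
def masks(im):
    h,s,v=[c.astype(int) for c in cv2.split(cv2.cvtColor(im,cv2.COLOR_BGR2HSV))]
    L,a,b=[c.astype(int) for c in cv2.split(cv2.cvtColor(im,cv2.COLOR_BGR2LAB))]
    return dict(wood=(s>80)&(v>100)&(h>8)&(h<25), dark=(v<115)&((s>70)|(s<36)), lilac=(b<136)&(v>110)&(a>129),
                tan=(s>78)&(v>110), black=v<62, amber=(v<110)&(s>0))
E
python3 - <<'E'
from h import *
im=cv2.imread("pics/top0.png"); C=cam("top"); M=masks(im)
for n,k,uv,z in (("pale","wood",(187,262),.018),("dark","dark",(309,265),.018),("lil","lilac",(160,184),.022),("tan","tan",(260,184),.022),("pot","tan",(470,254),.025),("mauvecap","black",(207,181),.079),("amb","black",(427,245),.09)):
    c,A=blob(M[k],uv); r=rect(C,c,z); print(n,A,np.round(r[0],4),np.round(r[1:],3),cv2.boundingRect(c))
for n,uv in (("dark soap rec",(273,266)),("dark pot rec",(339,263)),("pale soap",(171,266)),("pale bot",(202,257))): print(n,plane(C,uv,.009))
print(ik([.5,-.17,.02],Rot.from_matrix([[1,0,0],[0,-1,0],[0,0,-1]]).as_quat()),ik([.5,-.4,.3],Rot.from_matrix([[1,0,0],[0,-1,0],[0,0,-1]]).as_quat()))
v=np.zeros_like(im); 
for k,c in (("wood",(0,0,255)),("dark",(255,0,0)),("lilac",(255,0,255)),("black",(0,255,0))): v[M[k]]=c
cv2.imwrite("pics/m.png",v[150:330,130:510])
E
```

```text
pale 2201 [0.5002 0.1592] [105.936 149.661  -1.267] (147, 230, 79, 65)
dark 5094 [ 0.4927 -0.1044] [104.876 238.329  -1.508] (252, 238, 113, 55)
lil 630 [0.6707 0.2179] [48.317 65.647 -1.091] (143, 169, 35, 30)
tan 540 [0.6693 0.0013] [42.159 62.836  0.973] (244, 169, 32, 30)
pot 397 [ 0.5154 -0.4516] [62.545 64.785  1.568] (455, 239, 31, 30)
mauvecap 27 [0.6581 0.1024] [10.276 10.609  0.784] (206, 180, 6, 6)
amb 36 [ 0.5271 -0.35  ] [10.237 12.318  1.569] (426, 242, 7, 6)
dark soap rec [[ 0.49067476 -0.02818399]]
dark pot rec [[ 0.49685892 -0.17110488]]
pale soap [[0.4911856  0.19226422]]
pale bot [[0.51057994 0.12574693]]
[ 0.31052373  0.55994272 -0.11414554  2.00728607  0.11059613  0.58010381
 -1.44972142] [ 0.57471298  0.41741287  0.02503444  1.42858428 -0.01054442  1.29572617
 -0.97033344]
```

View pics/m.png

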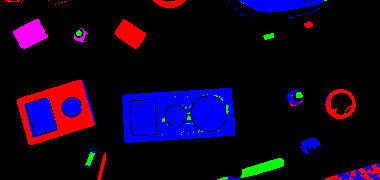

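Masks agree with the known sizes. I'm moving to a wrist view of the pot and amber bottle.

```bash
cat >> h.py <<'E'
def Q(yaw): return (Rot.from_euler("z",yaw)*Rot.from_matrix(np.diag([1.,-1,-1]))).as_quat()
E
python3 - <<'E'
from h import *
move_pose([.51,-.42,.24],Q(0))
im,C=snap("wrist","w1")
print(get_t(),get_ft_force(),proj(C,[.5154,-.4516,.029]),proj(C,[.527,-.345,.102]),proj(C,[.527,-.345,0]))
E
```

```text
1.475 [ 0.64774108 -0.41494614  0.30086735] (np.float64(348.05872723458697), np.float64(193.78797051208613)) (np.float64(207.9616906318709), np.float64(195.1496939990841)) (np.float64(235.27129698319885), np.float64(177.17123314364807))
```

View pics/w1.png

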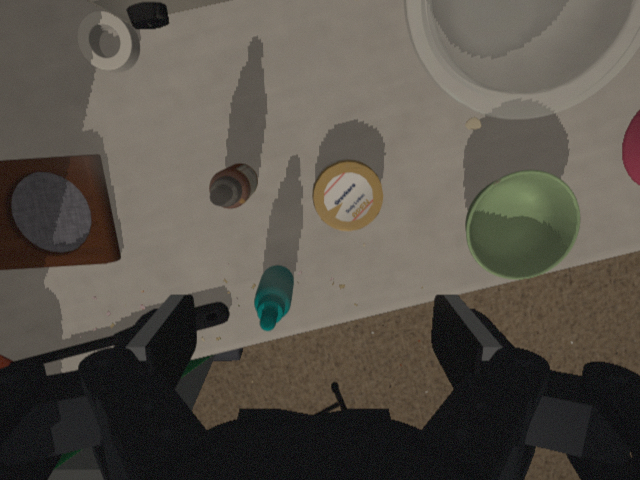

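The wrist view confirms the prediction: pot at (348,196), amber bulb tip at about (219,195), and the turquoise decoy apart at (272,300). Picking the pot now.

```bash
cat >> h.py <<'E'
def pick(xy,yaw,dz,open_,zh=.15):
    command_gripper(open_); move_pose([*xy,zh],Q(yaw))
    g=move_linear([*xy,dz+.02],feed=.2) or move_linear([*xy,dz],feed=.06,guard=8)
    if g: print("contact at",get_eef_pos())
    command_gripper(0.0); print("grip w",get_gripper_width(),"F",get_grip_force())
    move_linear([*xy,zh],feed=.15); print("lifted w",get_gripper_width(),"F",get_grip_force(),"t",get_t())
def place(xy,yaw,dz,open_,zh=.16):
    move_pose([*xy,zh],Q(yaw)); z=.009+dz
    move_linear([*xy,z+.02],feed=.2); g=move_linear([*xy,z-.002],feed=.03,guard=4)
    print("contact" if g else "NO contact","TCP z-expected",get_eef_pos()[2]-z,get_ft_force())
    command_gripper(open_); move_linear([*xy,zh],feed=.2); print("t",get_t())
E
python3 - <<'E'
from h import *
im=cv2.imread("pics/w1.png"); C=cam("wrist",(np.array(get_eef_pos()),get_orientation()))
c,A=blob(masks(im)["tan"],(348,195)); e=cv2.fitEllipse(cv2.convexHull(c)); print(A,e)
pot=plane(C,[e[0]],.023)[0]; amb=plane(C,[(219,195)],.1)[0]; base=plane(C,[(244,179)],.0)[0]
print(pot,amb,base)
pick(pot,0,.006,1.0); snap("wrist","w2")
E
```

```text
2069 ((347.8846435546875, 196.25692749023438), (67.91592407226562, 69.75067138671875), 58.99781799316406)
[ 0.51190459 -0.45222033] [ 0.52661043 -0.35263849] [ 0.52508975 -0.35354532]
grip w 0.7308892943341411 F 65.77488541603088
lifted w 0.7367832446231926 F 65.4520109295845 t 4.8583
```

View pics/w2.png

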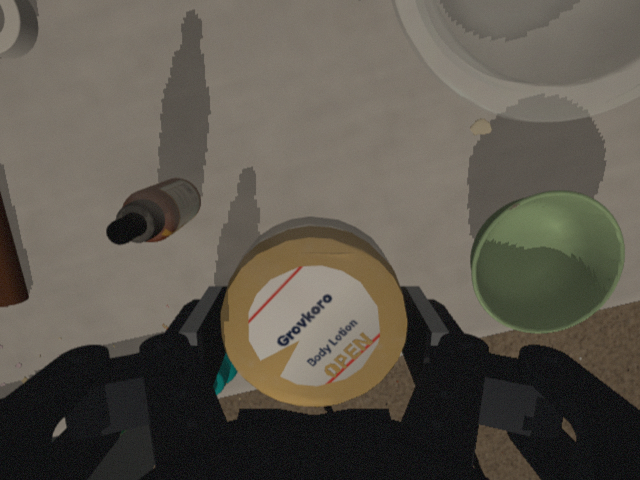

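The pot is held (lid centre about (316,318)) and the amber bottle is undisturbed. I'll compute the in-hand offset and the pot recess from w1 and the top view, hover, and check broom clearance with the side camera.

```bash
python3 - <<'E'
from h import *
p0=np.array(get_eef_pos()); im=cv2.imread("pics/w2.png"); C=cam("wrist",(p0,get_orientation()))
c,A=blob(masks(im)["tan"],(316,250)); e=cv2.fitEllipse(cv2.convexHull(c)); print(A,e)
print("pot-tcp",plane(C,[e[0]],.15-.006+.029)[0]-p0[:2])
print("amb bulb",plane(C,[(127,229)],.1),"base",plane(C,[(186,195)],.0))
# recess from w1 at its known pose
C1=cam("wrist",([.51,-.42,.24],Q(0))); im1=cv2.imread("pics/w1.png")
h=cv2.cvtColor(im1,cv2.COLOR_BGR2HSV); m=(h[:,:,1]<60)&(h[:,:,2]<110); m[:,130:]=0; m[280:]=0;m[:165]=0
c,A=blob(m,(51,212)); e=cv2.fitEllipse(c); print(A,e,"potrec",plane(C1,[e[0]],.016))
move_linear([.51,-.40,.25]); move_pose([.53,-.17,.25],Q(.06)); print(get_t(),get_joints(),get_ft_force()); snap("side","s1")
E
```

```text
13265 ((313.6084289550781, 322.22650146484375), (168.6092529296875, 184.99923706054688), 90.63182830810547)
pot-tcp [0.00388499 0.00085475]
amb bulb [[ 0.52783777 -0.35751672]] base [[ 0.52777385 -0.35557276]]
4946 ((50.630897521972656, 211.86703491210938), (70.55104064941406, 87.28404998779297), 135.31195068359375) potrec [[ 0.49790837 -0.16972131]]
6.725 [ 0.25443145  0.31209005 -0.04837253  1.71130886  0.01787039  1.11866674
 -1.31264281] [-1.0292912  -0.87914496 -0.59622514]
```

View pics/s1.png

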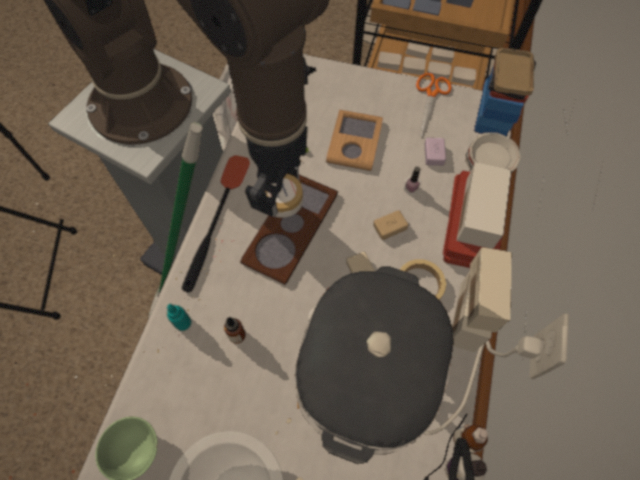

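The side view shows the held pot at about (285,195), over the dark tray. The forearm is well clear of the broom top (195,130). Placing.

```bash
python3 - <<'E'
from h import *
move_linear([.4936,-.1710,.16],feed=.2)
place([.4936,-.1710],.06,.006,.95,zh=.16)
# step back-left to see both trays from the wrist
move_linear([.47,-.09,.27],feed=.25); snap("wrist","w3"); print(get_eef_pos(),get_t())
E
```

```text
contact TCP z-expected 0.0006675999185810876 [-0.49537463  0.10065229  7.0376804 ]
t 10.2583
[ 0.46924122 -0.09106314  0.26824723] 11.0167
```

View pics/w3.png

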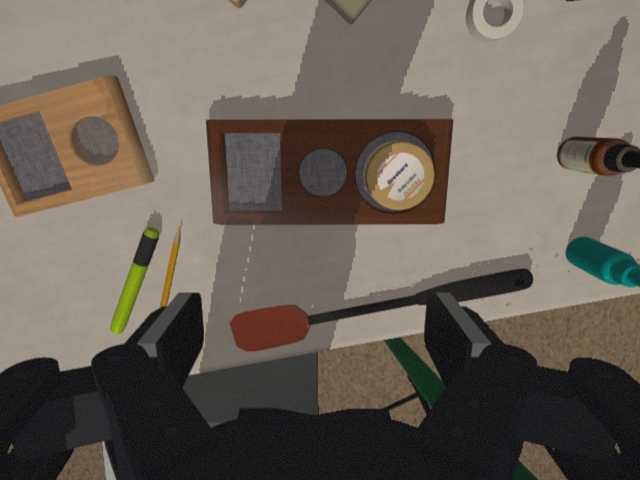

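The pot is seated at (401,175), in contact at the expected height. Dark tray corners are at about (208,121), (452,120), (445,222) and (214,224). Next I refine the tray poses and amber position from this view.

```bash
python3 - <<'E'
from h import *
im=cv2.imread("pics/w3.png"); C=cam("wrist",(np.array(get_eef_pos()),get_orientation()))
P=plane(C,[(208,120),(452,120),(445,222.5),(214,224)],.018); print("dark corners",P.round(4).tolist(),P.mean(0))
d=(P[0]+P[3]-P[1]-P[2]); print("len",np.hypot(*d)/2,"yaw",np.arctan2(-d[0],d[1]))
g=cv2.cvtColor(im,cv2.COLOR_BGR2HSV); felt=(g[:,:,1]<60)&(g[:,:,2]<125)
fb=cv2.morphologyEx(felt.astype(np.uint8),cv2.MORPH_OPEN,np.ones((5,5)))
for n,uv in (("dsoap",(252,172)),("dbot",(323,172)),("psoap",(34,153)),("pbot",(96,140))):
    c,A=blob(fb,uv); r=rect(C,c,.013); print(n,A,r)
c,A=blob(masks(im)["tan"]&(np.arange(640)[None]>360),(400,175)); e=cv2.fitEllipse(cv2.convexHull(c)); print("pot",A,e,plane(C,[e[0]],.009+.025))
E
```

```text
dark corners [[0.5339, 0.0149], [0.5473, -0.2173], [0.447, -0.2254], [0.4317, 0.0102]] [ 0.48998023 -0.10438294]
len 0.23436274135023058 yaw 0.06118432113478722
dsoap 4268 (array([ 0.48537726, -0.02832748]), 54.701698303222656, 77.70458221435547, np.float64(0.05579292107034828))
dbot 1770 (array([ 0.49006647, -0.09789565]), 45.73824691772461, 46.10531997680664, np.float64(-1.5130761842345772))
psoap 3797 (array([0.48835175, 0.19041931]), 48.96370315551758, 76.45211029052734, np.float64(0.3027806099959931))
pbot 1513 (array([0.50891913, 0.12547659]), 41.24722671508789, 41.93693542480469, np.float64(0.7720734363574002))
pot 1951 ((400.376708984375, 175.9425048828125), (64.3358154296875, 69.33710479736328), 37.41213607788086) [[ 0.49335324 -0.17080646]]
```

The tray poses agree between cameras; the wrist view reads about 3 mm short in x. Now a hover over the amber bottle for a centred look.

```bash
python3 - <<'E'
from h import *
move_linear([.52,-.20,.27],feed=.3); move_pose([.50,-.354,.22],Q(0)); im,C=snap("wrist","w4")
print(get_t(),proj(C,[.528,-.354,.102]),proj(C,[.528,-.354,.0]))
E
```

```text
12.3083 (np.float64(316.3758040778822), np.float64(185.56919233749875)) (np.float64(315.8796251244049), np.float64(169.14480948078418))
```

View pics/w4.png

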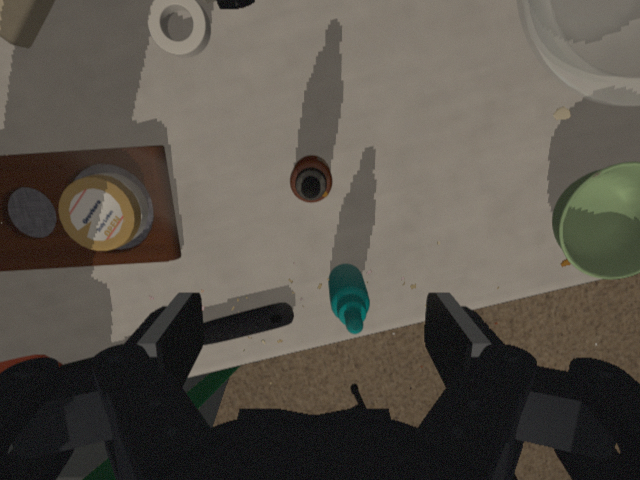

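The amber bulb is at (311,186), within 3 mm of the estimate, so y ≈ -0.351. Picking and placing it.

```bash
python3 - <<'E'
from h import *
p=[.5285,-.351]
move_linear([*p,.22]); pick(p,0,.036,.8,zh=.19)
assert .3<get_gripper_width()<.5
move_linear([.53,-.25,.25],feed=.25); move_linear([.51,-.0985,.2],feed=.25)
move_linear([.4927,-.0985,.17],feed=.2)
place([.4927,-.0985],.06,.036,.6,zh=.2)
move_linear([.47,-.09,.27],feed=.25); snap("wrist","w5")
E
```

```text
grip w 0.35777056915726174 F 59.41984715173021
lifted w 0.3554801615491658 F 59.32395506417379 t 16.0917
contact TCP z-expected 0.0004824846138840877 [-1.94484305 -1.50473839  7.74010465]
t 20.7917
```

View pics/w5.png

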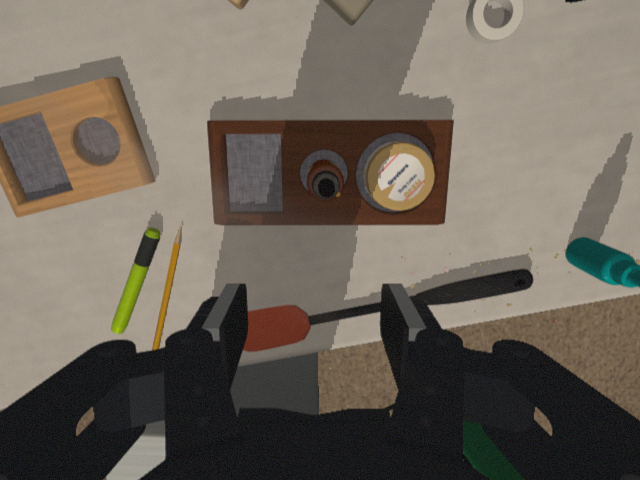

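The amber bottle stands in its recess at (325,178) and the pot is still in place. Next is one wrist view over the stock row for the soaps and mauve bottle.

```bash
python3 - <<'E'
from h import *
move_pose([.60,.10,.27],Q(0)); im,C=snap("wrist","w6"); M=masks(im); print(get_t())
for n,k,X in (("lil","lilac",[.67,.218,.022]),("tan","tan",[.669,.001,.022])):
    uv=proj(C,X); c,A=blob(M[k],uv); r=rect(C,c,.02); print(n,uv,A,r,cv2.boundingRect(c))
print("mauve cap/base pred",proj(C,[.658,.104,.079]),proj(C,[.658,.104,0]))
E
```

```text
22.2583
lil (np.float64(187.63423906832406), np.float64(121.13143577403088)) 3034 (array([0.67090723, 0.22527704]), 55.10238265991211, 66.26850128173828, np.float64(-1.069446830655124)) (146, 88, 78, 73)
tan (np.float64(416.6904560575522), np.float64(121.60964149004174)) 2776 (array([0.66693243, 0.00199244]), 41.56612014770508, 59.986114501953125, np.float64(0.9681643176858885)) (379, 88, 74, 70)
mauve cap/base pred (np.float64(307.14784288933663), np.float64(135.35005272116825)) (np.float64(308.3588987897776), np.float64(133.41345790803314))
```

View pics/w6.png

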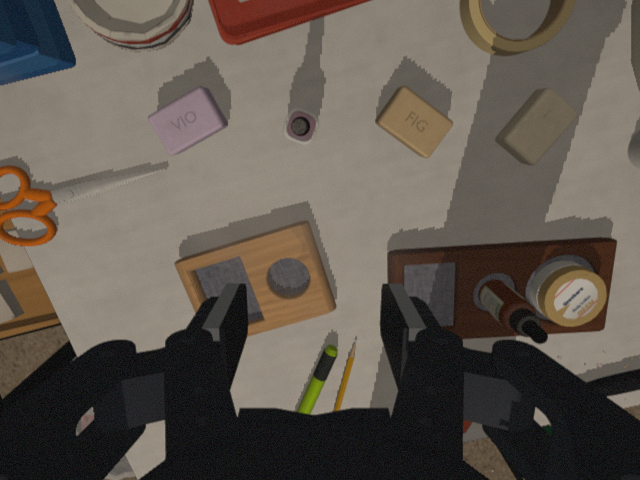

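In the wrist view, tan is at (415,122), lilac at (188,121), the mauve cap at (301,125) and cream at (538,126), shaded. Doing the tan soap now.

```bash
python3 - <<'E'
from h import *
pick([.6695,.0],.971,.009,.78,zh=.13)
assert get_gripper_width()>.4
place([.4880,-.0278],.06,.009,.62,zh=.2)
move_pose([.60,.10,.22],Q(0)); im,C=snap("wrist","w7"); print(get_t(),proj(C,[.666,.1085,.079]),proj(C,[.666,.1085,0]))
E
```

```text
grip w 0.4619439291444747 F 61.308797942474484
lifted w 0.47096141517883294 F 60.63354215584695 t 25.975
contact TCP z-expected 0.0005032496138797395 [-0.85244355  0.63960527  8.77155758]
t 29.7167
30.4833 (np.float64(302.43850846204094), np.float64(124.80662442356585)) (np.float64(304.92770464511625), np.float64(124.81138062253764))
```

View pics/w7.png

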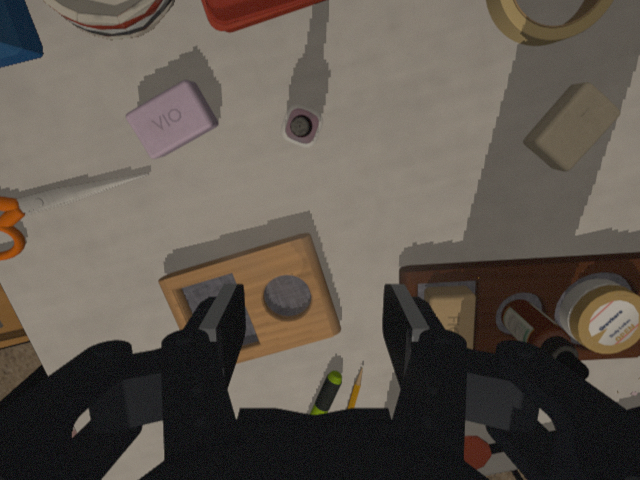

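The tan soap lies in its recess at (447,312), and the mauve cap at (300,126) gives (0.665, 0.1095). Doing the mauve bottle, then the lilac soap.

```bash
python3 - <<'E'
from h import *
im=cv2.imread("pics/w7.png"); C=cam("wrist",(get_eef_pos(),get_orientation()))
print("lilac",plane(C,[(171,119)],.018),proj(C,[.671,.2195,.02]))
pick([.665,.1095],0,.016,.6,zh=.13)
assert .25<get_gripper_width()<.5
place([.5112,.125],.303,.016,.52,zh=.2)
move_pose([.60,.215,.22],Q(0)); im,C=snap("wrist","w8"); M=masks(im)
c,A=blob(M["lilac"],proj(C,[.671,.2195,.02])); print(A,rect(C,c,.02)); print(get_t(),proj(C,[.671,.2195,.02]))
E
```

```text
lilac [[0.67083928 0.218519  ]] (np.float64(168.95665068316157), np.float64(118.7649177229549))
grip w 0.36690057316460745 F 59.62208467419259
lifted w 0.3628217525471921 F 59.37818861100823 t 33.5417
contact TCP z-expected 0.00045297824464414493 [-2.08519726 -0.90115636  8.05712396]
t 37.125
3688 (array([0.66667755, 0.22024165]), 44.960304260253906, 64.98310089111328, np.float64(-1.0569312718227826))
37.75 (np.float64(309.73751498787897), np.float64(118.36104550099898))
```

View pics/w8.png

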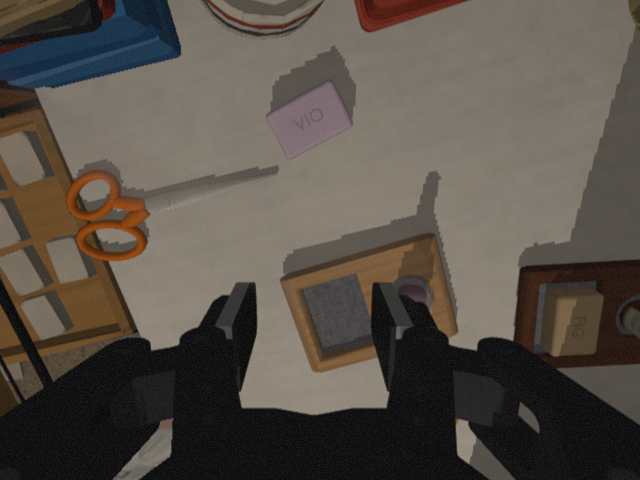

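Lilac is at (310,119), exactly as predicted, and the mauve bottle stands in its recess at (412,295). Doing the lilac soap, then a final check.

```bash
python3 - <<'E'
from h import *
pick([.671,.2195],2.07,.009,.78,zh=.13)
assert get_gripper_width()>.4
place([.4908,.1910],.303,.009,.62,zh=.2)
move_pose([.40,.04,.33],Q(0)); im,C=snap("wrist","w9"); print(get_t(),get_ft_force())
cv2.imwrite("pics/t9.png",cv2.resize(read_camera("top")[160:310,135:385,::-1],None,fx=3.2,fy=3.2,interpolation=cv2.INTER_CUBIC))
E
```

```text
grip w 0.4632832633593374 F 61.23724926263094
lifted w 0.4681604860163264 F 60.678490586578846 t 42.175
contact TCP z-expected 0.0005611294677798397 [-1.16642726 -0.79345895  7.2289115 ]
t 46.5417
47.475 [-0.0700126  -0.37987923 -1.40309255]
```

View pics/w9.png

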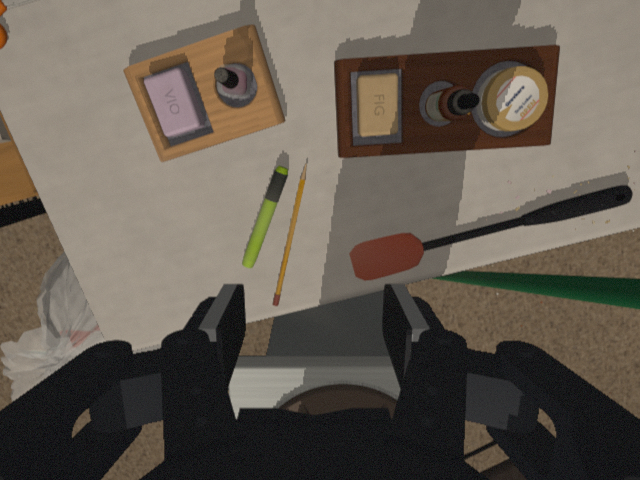

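All five things sit flat or upright in their recesses: lilac (177,103), mauve (236,84), tan (378,103), amber (445,102) and pot (515,98). Every placing made contact within 0.7 mm of the expected seated height. The recess clearances are smaller than the judging tolerance, so I'm handing in.

```bash
python3 -c "
from workcell import *
print(job_done(),get_t())"
```

```text
the job is handed in; nothing more can be done
the job is handed in; nothing more can be done
```

Job handed in after about 48 s of robot time: all five things were seated in their recesses in the last view, no bottle was knocked over, and the cream soap was not touched; no verdict came back.

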